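# Show a notched glass plate over the light panel

## Task

Press the light panel's foot-switch treadle down to its stop and let it come up again, which brings the light on; then lift the glass plate with the notched corner out of the rack by its clear part, keeping the fingers off the frosted end, which is the notched end. Show it to the cataloguer across the table: level along its length and square to the panel, centred over the panel about a hand's breadth (8 cm) above it, label side up (flat, or sloping no steeper than about 45 degrees), the frosted end towards the panel's black driver box. Finish while still holding it there, still and in the gripper alone; do not lean on the panel, leave the other plates standing in the rack and everything else where it is.

Things in the scene. Friction and masses are not known exactly. Their poses are not given: they have to be found in the camera images.
- plate: Sealed glass-plate negative, 120 x 8 x 90 mm, 210 g, black taped edges, standing on a long edge in the rack; only it has a frosted end and a corner notch. Origin: middle of its lower long edge. +x: along its length to the frosted, notched end; +y: straight out of the label face; +z: up, to the notched long edge. Clear part, to be gripped on its faces: x -60 to +32 mm; centre of mass x -1, z 45 mm.
- frosted_end: The frosted end, part of the plate (same origin, axes): x +32 to +60 mm over its height, less a 14 x 14 mm notch in the top corner (x 46 to 60, z 76 to 90). Matt white on the label face (+y) only, with a small blank paper label there: seen facing the label with the notch at the top, this end is on the left. Fingers must not touch it.
- plate_center (a point): Centre of the notched plate, 45 mm above its lower edge, mid-thickness (axes as the plate).
- frost_center (a point): Middle of the frosted end, 46 mm from the plate's centre line towards its +x end, 38 mm above its lower edge.
- rack: Fixed beech plate rack, 134 (x) x 190 (y) mm. Five grooves along x, at y = -72, -36, 0, 36, 72 mm, 10.5 mm wide, between comb rails; rail tops 42 mm, groove floor 12 mm above the table, so a plate's upper edge is at 102 mm. The plates stand in the middle and the two outer grooves, in any order. Origin: centre of the underside.
- plain_plate_a: Plate of the same build and size with no frosted end and no notch, in another groove of the rack; leave standing. Axes as the notched plate's, origin at the middle of its lower edge.
- plain_plate_b: As plain_plate_a.
- panel: Fixed slim light panel flat on the table, 160 (x) x 220 (y) x 12 mm, aluminium frame, white diffuser; a black driver box, 70 x 22 mm, its top 20 mm above the table, sits at the middle of the -y end (robot's right). +x points away from the robot, to the cataloguer; +z up. Origin: centre of the underside.
- panel_center (a point): Centre of the panel's top surface, 12 mm above the table (axes as the panel).
- foot_switch: Fixed foot switch standing on the table: base 140 x 86 mm with a steel treadle 115 x 68 mm under a ribbed rubber pad, hinged at its far (+x) end; the free end rises towards the robot side (-x). Origin: centre of the underside, +z up.
- treadle (a joint): Treadle angle: 0 = up (held there by its spring), grows as it is pressed, 0.20 rad = at its stop. It counts as pressed above 0.18 for 0.1 s and as up again below 0.05. Springs back when let go.
- treadle_pad (a point): Point on the top of the rubber pad, on the centre line, 85 mm from the hinge: about 53 mm above the table when up, about 17 mm lower at the stop. Pressing here straight down takes about 4 N to start and 8 N at the stop. The treadle is 68 mm wide and reaches 30 mm further towards the free end.
- tape_roll: Roll of cream masking tape lying flat, 104 mm across, 38 mm tall. Bystander.
- loupe: Black loupe standing on its foot, 52 mm across, 42 mm tall. Bystander.
- weight: Steel book weight, 45 x 45 x 30 mm with a knob to 50 mm. Bystander.
- paste_jar: Closed paste jar, 72 mm across, 75 mm tall. Bystander.
- bone_folder: Flat bone folder, 30 x 135 x 5 mm, lying along its y. Bystander.
- brush: Paste brush about 160 mm long, lying along its x. Bystander.

How it is judged (in metres and radians):
On the way, in this order (a step that is already met when the one before it is completed fails the run):
1. the treadle is pressed down to its stop (value of joint treadle above 0.18 rad), for 0.1 s.
2. the treadle is let up again (value of joint treadle below 0.05 rad), for 0.1 s.
3. the notched plate is lifted clear of the rack in the gripper (height (world z) of plate above 0.055 m and contact force between plate and the fingers above 1 N and contact force between plate and rack below 0.1 N), for 0.1 s.
At the end, for the whole second after the job is handed in: Notched plate held still in the gripper alone: centre within 40 mm of the panel's centre, lower edge 30 to 160 mm above it, label face within 55 degrees of straight up, length within 15 degrees of the panel's y axis, frosted end on the driver-box side; treadle up (horizontal distance between plate_center and panel_center below 0.04 m and height (world z) of plate between 0.042 and 0.172 m and height (world z) of frost_center above 0.042 m and angle between plate's own y axis and vertical below 0.96 rad and angle between the x axis of plate and the y axis of panel, either way round below 0.26 rad and y of frost_center in the frame of panel below 0 m and contact force between plate and the fingers above 1 N and contact force between plate and panel below 0.1 N and contact force between plate and rack below 0.1 N and linear speed of plate below 0.03 m/s and angular speed of plate below 0.2 rad/s and value of joint treadle below 0.05 rad); the arm keeps its last pose, push and grip.
It fails at once if a finger touches the frosted end (contact force between the fingers and frosted_end above 0.3 N).
It fails at once if the panel is leaned on (more than 3 N) (contact force between any of the arm, the fingers, plate and panel above 3 N).
It fails at once if another plate is disturbed (moved more than 15 mm or tipped) (distance of any of plain_plate_a, plain_plate_b from where it was at the start of the episode above 0.015 m or angle between any of plain_plate_a, plain_plate_b's own z axis and vertical above 0.35 rad).
It fails at once if a bystander on the table is disturbed (moved more than 30 mm) (distance of any of tape_roll, loupe, weight, paste_jar, bone_folder, brush from where it was at the start of the episode above 0.03 m).
It also fails if it takes over 54 s, if anything falls off the work surface, if the arm or the gripper's body presses on something with over 40 N, if the wrist force passes 120 N, or if a joint passes its speed limit or range.

## Robot

A 7-joint arm with a two-finger parallel gripper is mounted at the origin on the work surface. World frame = base frame: x ahead of the robot, y to its left, z up, the work surface at z = 0. Lengths are in m, angles in degrees, forces in N, time in s.
With the tool pointing down it reaches from about 0.35 to 0.9 m from the base axis. Payload 19.9 kg.
Tool frame: the origin (TCP) lies at the very end of the fingers, on their centre line; the grasp point (between the pads) lies 19 mm behind it; z points along the fingers, y is the line along which they close (so a half turn about z gives the same grasp; the last joint's range is limited). The gripper opens to 94 mm and grips with 3 to 60 N. Pads are 16 mm wide; open, the fingers measure 119 mm over their backs; the gripper's body (75 mm by 177 mm) begins 78 mm behind the grasp point.
Start: joints at [74.399, 23.915, -0.59, 92.452, 0.269, 63.638, -3.037], TCP at [0.143, -0.608, 0.205] pointing down, gripper open.
Joint ranges: [-161.28, 161.28], [-22.2, 115.67], [-73.04, 71.86], [3.21, 147.25], [-68.34, 248.33], [10.77, 114.83], [-161.83, 161.83]. Speed limits (degrees/s): [108.29, 108.29, 136.94, 136.94, 172.46, 172.46, 172.46].

## Interface

Orientations are given as a 3x3 rotation matrix whose columns are the frame's x, y, z axes.
In Python, from cell import move_to, move_linear, movej, move_gripper, wait, solve_ik, get_state, camera, camera_params, MotionError, job_done gives the robot as it stands. The module is installed in compiled form; this text tells all that it offers. Calls block until the motion is done:
- move_to(position, orientation): joint-space move of the TCP to a pose.
- move_linear(position, rotation=None, speed=0.15): straight line of the TCP; rotation=None keeps the orientation; speed is the mean speed in m/s.
- movej(angles): joint-space move.
- move_gripper(opening): finger opening in m; the grip force is fixed at half the most; returns when the fingers have stopped.
- wait(seconds).
- solve_ik(position, orientation): joint angles nearest the present ones, or None.
- get_state(): the state.
- camera(name): name is "scene" or "top"; returns the picture (480x640x3 uint8, red, green, blue); there is no depth.
- camera_params(name): a dict with "mtx" (3x3 intrinsics, pixels), "dist_coeffs" ([k1, k2, p1, p2, k3] as OpenCV has them; the pictures are not rectified), "pose" (4x4, takes a point from camera to world coordinates). Camera axes: x right, y down, z forward; pixel columns grow to the right and rows downward; lengths in m; the calibration is good to about 2 mm. A picture is of the moment at which its call begins. camera_params takes no time and is no camera call.
A pose or a line that the arm cannot do raises MotionError and nothing moves.
- job_done(): hands the job in; it is judged then, once.
The state is a dict: "clock": time; "joints": joint angles; "dq": joint speeds; "joint_efforts": joint torques, N m; "tcp_pos": TCP position; "eef_rot": TCP orientation; "force": force on the tool from outside, world axes, zero at the start; "ft_torque": the same for the moment, N m; "opening": finger opening in m; "gripper_force": force on a finger pad.
Only numpy, scipy, OpenCV 4.12 (cv2) and the standard library are available. Lean on these libraries where they do the work, as an engineer would, in place of code of your own. Each camera call takes 0.05 s, during which the arm holds its last target. There are 200 camera calls.

## Working session

There is one attempt and no reset: what is moved stays moved. The work goes in short steps, each a Python script; the robot and the scene stay as the last script left them, time stands still between calls to the robot, and variables do not carry over. Pictures are saved under pics/ and viewed, at most 10 in all, crops included, and the job is handed in when it is done.

```bash
mkdir -p pics; python3 - <<'E'
from cell import *
import cv2, numpy as np
for n in("scene","top"):
    im=camera(n); cv2.imwrite(f"pics/{n}0.png",im[:,:,::-1]); p=camera_params(n)
    print(n,np.round(p["mtx"],1).tolist(),p["dist_coeffs"],np.round(p["pose"],3).tolist())
s=get_state(); print(s["clock"],s["tcp_pos"],np.round(s["eef_rot"],3).tolist(),s["opening"])
E
```

```text
scene [[549.7, 0.0, 308.8], [0.0, 549.7, 240.1], [0.0, 0.0, 1.0]] [-0.08801502  0.          0.          0.          0.        ] [[0.608, 0.627, -0.488, 1.179], [0.794, -0.472, 0.383, -0.475], [0.009, -0.62, -0.784, 1.022], [0.0, 0.0, 0.0, 1.0]]
top [[599.0, 0.0, 322.1], [0.0, 599.0, 238.3], [0.0, 0.0, 1.0]] [-0.09374238  0.          0.          0.          0.        ] [[0.017, -0.991, 0.13, 0.392], [-1.0, -0.018, -0.006, 0.013], [0.008, -0.13, -0.992, 1.425], [0.0, 0.0, 0.0, 1.0]]
0.1 [ 0.14289164 -0.60810281  0.2048719 ] [[0.973, 0.229, -0.0], [0.229, -0.973, 0.001], [-0.0, -0.001, -1.0]] 0.09427109066976257
```

View pics/scene0.png

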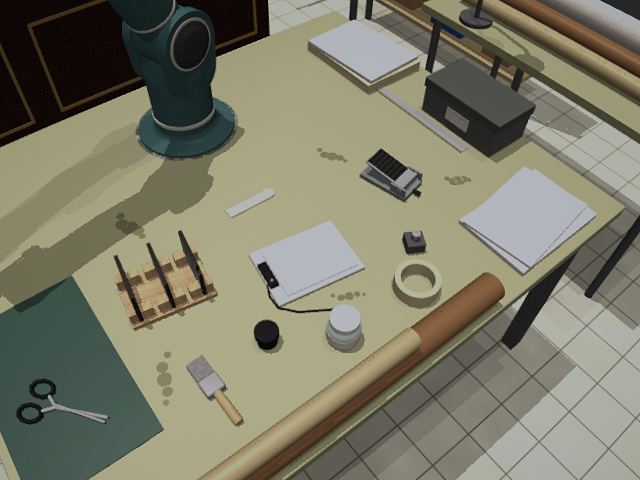

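View pics/top0.png

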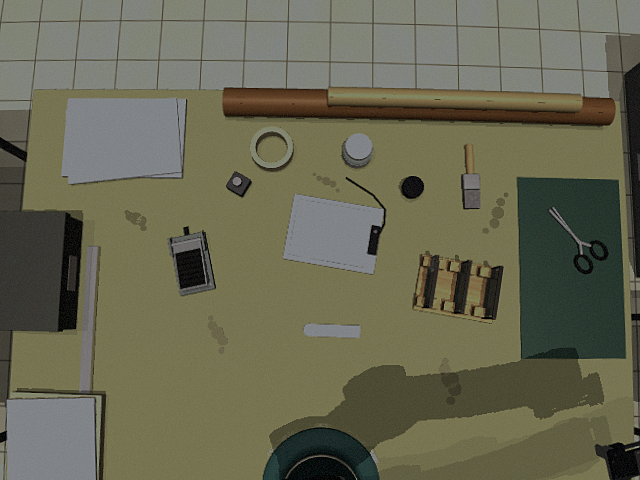

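The scene view shows the rack around (165,280) with three dark plates, the panel at (305,260) and the switch at (392,172). In the top view the rack is at (458,287), the panel at (335,233), the driver box at (374,240) and the switch at (191,262). I'll zoom in on the rack next to find the frosted end and the notch.

```bash
python3 - <<'E'
import cv2, numpy as np
a=cv2.imread("pics/scene0.png")[220:340,100:230]; b=cv2.imread("pics/top0.png")[235:335,400:515]
a=cv2.resize(a,(400,370),interpolation=cv2.INTER_CUBIC); b=cv2.resize(b,(400,348),interpolation=cv2.INTER_CUBIC)
b=cv2.copyMakeBorder(b,0,22,0,0,cv2.BORDER_CONSTANT)
g=np.hstack([a,b]); g=(255*(g/255.)**0.6).astype(np.uint8); cv2.imwrite("pics/crop1.png",g)
c=cv2.imread("pics/top0.png")
p=np.hstack([cv2.resize(c[180:290,270:400],(400,338),interpolation=cv2.INTER_CUBIC),cv2.resize(c[215:310,150:235],(378,338*1),interpolation=cv2.INTER_CUBIC)])
cv2.imwrite("pics/crop2.png",(255*(p/255.)**0.7).astype(np.uint8))
E
```

```text
(no output)
```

View pics/crop1.png

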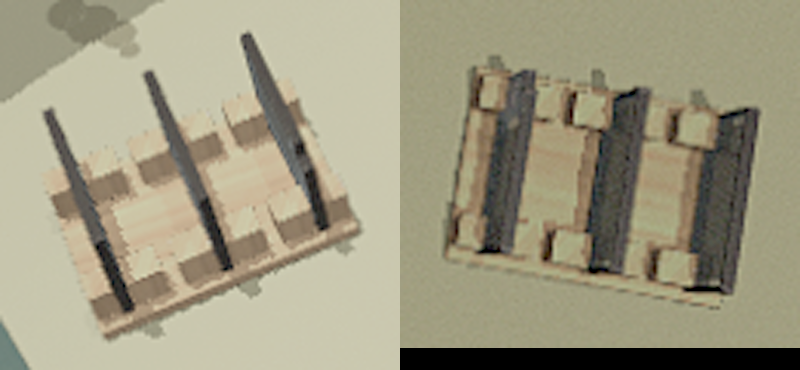

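View pics/crop2.png

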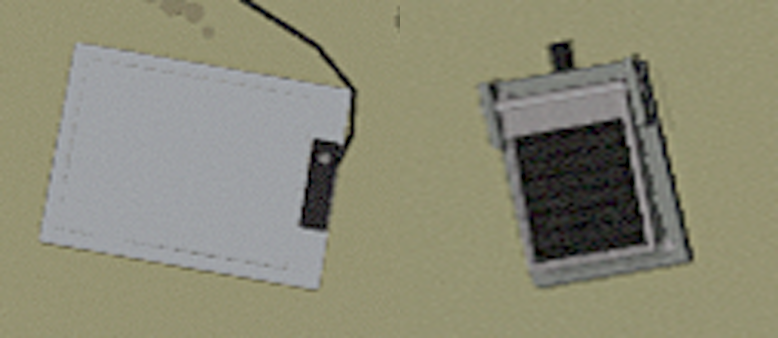

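Crop 1 shows the notch on the plate nearest the panel: right-hand plate in the scene, at about (300,150) in the crop, and leftmost in the top view. It is at that plate's far (+x) end, so the label must face +y, towards the panel. Crop 2 shows the driver box on the panel's right end, and the treadle pad with its hinge at the top. I'll measure all of it with masks, and zoom in tight on the plates as a check.

```bash
cat > h.py <<'E'
import cv2, numpy as np
from cell import *
def cast(n,px,z):
    p=camera_params(n); q=cv2.undistortPoints(np.float64(px).reshape(-1,1,2),p["mtx"],p["dist_coeffs"])[:,0]
    d=np.c_[q,np.ones(len(q))]@p["pose"][:3,:3].T; o=p["pose"][:3,3]
    return o+d*((z-o[2])/d[:,2])[:,None]
def big(m,roi):
    k=np.zeros(m.shape,np.uint8); x0,y0,x1,y1=roi; k[y0:y1,x0:x1]=m[y0:y1,x0:x1]
    return sorted(cv2.findContours(k,cv2.RETR_EXTERNAL,cv2.CHAIN_APPROX_NONE)[0],key=cv2.contourArea)[::-1]
def box(n,c,z):
    w=cast(n,c.reshape(-1,2),z)[:,:2].astype(np.float32); r=cv2.minAreaRect(w); return r,cv2.boxPoints(r)
E
python3 - <<'E'
from h import *
T=cv2.imread("pics/top0.png"); S=cv2.imread("pics/scene0.png")
th=cv2.cvtColor(T,cv2.COLOR_BGR2HSV); sh=cv2.cvtColor(S,cv2.COLOR_BGR2HSV)
wm=lambda h:((h[...,1]<40)&(h[...,2]>130)).astype(np.uint8)
for n,h,roi in(("top",th,(275,185,400,285)),("scene",sh,(240,210,375,310))):
    r,b=box(n,big(wm(h),roi)[0],.012); print("panel",n,np.round(r[0],4),np.round(r[1],4),r[2],np.round(b,3).tolist())
bt=big((th[...,2]<55).astype(np.uint8),(360,215,390,262))
for c in bt[:2]: r,b=box("top",c,.02); print("drv",np.round(r[0],4),np.round(r[1],4),r[2])
for n,h,roi in(("top",th,(165,240,215,298)),("scene",sh,(355,140,430,205))):
    c=big((h[...,2]<50).astype(np.uint8),roi)[0]
    r,b=box(n,c,.049); print("pad",n,np.round(r[0],4),np.round(r[1],4),r[2],np.round(b,3).tolist())
# plates: right boundary of dark runs in the top view
dk=(th[...,2]<95).astype(np.uint8)
cs=big(dk,(408,245,505,325))
for c in cs[:5]: print("dark",cv2.contourArea(c),cv2.boundingRect(c))
ds=(sh[...,2]<85).astype(np.uint8)
for c in big(ds,(105,222,220,325))[:5]: print("darkS",cv2.contourArea(c),cv2.boundingRect(c))
f=lambda a,b:cv2.resize(a,b,interpolation=cv2.INTER_NEAREST)
g=np.hstack([f(S[225:295,172:217],(386,600)),f(T[248:313,412:456],(406,600))])
cv2.imwrite("pics/crop3.png",(255*(g/255.)**0.6).astype(np.uint8))
E
```

```text
panel top [ 0.5893 -0.0218] [0.2174 0.1566] 81.03158569335938 [[0.4950000047683716, -0.11699999868869781], [0.6499999761581421, -0.14100000262260437], [0.6840000152587891, 0.0729999989271164], [0.5289999842643738, 0.09799999743700027]]
panel scene [ 0.5916 -0.0217] [0.2206 0.1609] 81.0586166381836 [[0.4950000047683716, -0.11800000071525574], [0.6539999842643738, -0.14300000667572021], [0.6880000233650208, 0.07500000298023224], [0.5289999842643738, 0.10000000149011612]]
drv [ 0.5894 -0.1208] [0.0267 0.099 ] 74.447265625
pad top [0.4975 0.3097] [0.0844 0.0601] 11.84852123260498 [[0.44999998807907104, 0.33000001311302185], [0.4620000123977661, 0.2720000147819519], [0.5450000166893005, 0.289000004529953], [0.5329999923706055, 0.3479999899864197]]
pad scene [0.4963 0.3104] [0.1013 0.0574] 3.5525312423706055 [[0.4440000057220459, 0.335999995470047], [0.4480000138282776, 0.27900001406669617], [0.5490000247955322, 0.2849999964237213], [0.5450000166893005, 0.34200000762939453]]
dark 770.5 (476, 261, 28, 59)
dark 664.0 (447, 260, 26, 55)
dark 629.0 (412, 251, 32, 59)
dark 26.0 (470, 306, 6, 10)
dark 20.0 (440, 300, 6, 11)
darkS 380.0 (178, 231, 32, 64)
darkS 284.0 (114, 255, 30, 67)
darkS 272.0 (147, 243, 29, 65)
darkS 158.0 (116, 222, 21, 12)
darkS 7.0 (117, 283, 5, 7)
```

View pics/crop3.png

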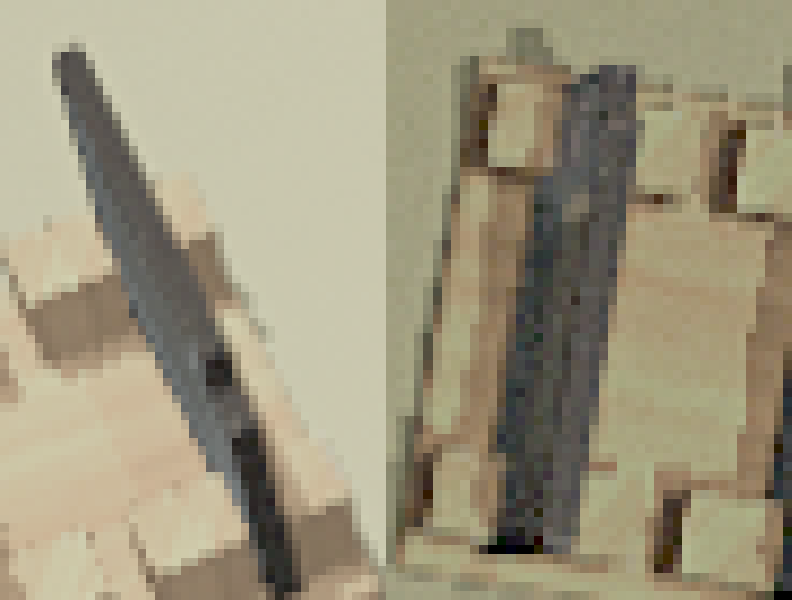

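```bash
python3 - <<'E'
from h import *
T=cv2.imread("pics/top0.png"); S=cv2.imread("pics/scene0.png"); g=cv2.cvtColor(T,cv2.COLOR_BGR2GRAY)
for y in range(253,310,3): print(y,g[y,420:446], "  mid", g[y+3,452:474] if y<300 else "")
gs=cv2.cvtColor(S,cv2.COLOR_BGR2GRAY)
# top-view: right edge of the top rim of each plate -> z=.102 ; sub-pixel by half-level crossing
th=cv2.cvtColor(T,cv2.COLOR_BGR2HSV)
for nm,x0,x1,ya,yb in(("L",424,446,258,304),("M",455,475,264,306),("R",484,506,270,315)):
    P=[]
    for y in range(ya,yb):
        r=(th[y,x0:x1,2]<112)&(th[y,x0:x1,1]<75)
        i=np.nonzero(r)[0]
        if len(i)>3: P.append((x0+i[-1]+.5,y))
    w=cast("top",P,.102)[:,:2]
    for _ in range(3):
        k=np.polyfit(w[:,0],w[:,1],1); e=w[:,1]-np.polyval(k,w[:,0]); w=w[abs(e)<max(.002,1.5*e.std())]
    k=np.polyfit(w[:,0],w[:,1],1); print(nm,len(w),"slope deg",np.degrees(np.arctan(k[0])),"edge y at x=.43",np.polyval(k,.43),"res",e.std(), "x range",w[:,0].min(),w[:,0].max())
# scene: right boundary of the dark strip = +y rim at z=.102
for nm,x0,x1,ya,yb in(("L",176,205,238,262),("M",145,175,250,278),("R",112,145,262,292)):
    P=[]
    for y in range(ya,yb):
        i=np.nonzero(gs[y,x0:x1]<105)[0]
        if len(i): P.append((x0+i[-1]+.5,y))
    w=cast("scene",P,.102)[:,:2]; k=np.polyfit(w[:,0],w[:,1],1); e=w[:,1]-np.polyval(k,w[:,0])
    print("S",nm,len(w),np.degrees(np.arctan(k[0])),np.polyval(k,.43),e.std(),w[:,0].min(),w[:,0].max())
# plate ends / rack corners seen by eye in the crops
print("L far-bottom-ish, near rim top", cast("top",[(412+(635-386)/9.23,248+66/9.23),(412+(580-386)/9.23,248+553/9.23)],.102))
print("scene near-robot top corner",cast("scene",[(172+70/8.58,225+48/8.57)],.102), "notch start",cast("scene",[(172+218/8.58,225+350/8.57)],.102))
print("rack front corners top",cast("top",[(412.5,308),(491.5,322)],.012))
E
```

```text
253 [112 105 112 109 105  82  65  70  68  67 109 118 112 114 112 117 117 115
 114 115 112 112 112 115 111 115]   mid [114 112 114  60  71  69  64 119 114 113 112 112 113 110 115 112 112 111
 110 116 113 112]
256 [ 68  51  68  66  78  82  86  86  84  79  75  72  70  32  19  31  37  51
  27  90 102 106  94 109 117 112]   mid [ 82  78  88  67  70  67  67 100 119 119 114 118 118 117 118  99 100 106
 102 108 113 111]
259 [ 47  50  35  31  97 112 110 119  85  77  74  48  41  61  47  36  40  32
  45 104  95  82  73 113 120 112]   mid [128 124 123 116 103  92  91  82  82  67  43   1   0   3   6  19  23  37
  26  45  81 106]
262 [ 50  35  21 110 127 116 121 123  93  88  49  38  59  48  34  46  39  39
  38  82 127 125 120 115 117 120]   mid [121 124 119 122 127 123 104  78  84  18  23  31  33  25  38  18  43  31
  30  72 116 108]
265 [ 35  33  29  96 114 113 113  83  75  94  60  40  49  47  39  41  45  31
  35 124 118 115 119 117 114 113]   mid [121 125 122 114 116 122 118  72  73  14  16  22  26  26  36  23  34  38
  52 107 125 116]
268 [ 97 118 124  85  64  71  70  59  37  40  45  49  49  52
[... 2957 characters left out ...]
19422 x range 0.4027671421387165 0.5007847442572091
S L 24 -2.8843191322129194 -0.23517531110378526 0.0027022110035218178 0.4426212587346162 0.509989370014964
S M 28 -0.6802631553054868 -0.2984662379733523 0.012742978333050402 0.4288082062028533 0.5069351603539727
S R 30 4.767382012744189 -0.3746876133332956 0.01027209085685543 0.41525920440327746 0.4971853396669297
L far-bottom-ish, near rim top [[ 0.53184241 -0.25543667  0.102     ]
 [ 0.41455862 -0.24147583  0.102     ]]
scene near-robot top corner [[ 0.41758878 -0.23242856  0.102     ]] notch start [[ 0.52185835 -0.25002177  0.102     ]]
rack front corners top [[ 0.41525328 -0.21017267  0.012     ]
 [ 0.38456484 -0.39826399  0.012     ]]
```

The rack measurements agree with each other: slope −9.2°, spacing 71.5 mm (72 given), plate length consistent in both views. The far end of the left plate is also lighter on its +y face, so the label faces +y. Before moving I'll check IK for every pose, then press the treadle.

```bash
cat >> h.py <<'E'
def fr(ty,tz):
    ty=np.array(ty,float);tz=np.array(tz,float);ty/=np.linalg.norm(ty);tz/=np.linalg.norm(tz)
    return np.c_[np.cross(ty,tz),ty,tz]
a=np.radians(-9.2); U=np.array([np.cos(a),np.sin(a),0]); N=np.array([-np.sin(a),np.cos(a),0])  # plate +x, label normal
PC=np.array([.475,-.2433,0]); GR=PC-.003*U
b=np.radians(-9.0); PX=np.array([np.cos(b),np.sin(b),0]); PY=np.array([-np.sin(b),np.cos(b),0]); PAN=np.array([.590,-.022,.012])
V=np.array([.979,.205,0]); PAD=np.array([.4824,.3065,0]); Z=np.array([0,0,1.])
def final(s,tilt,zc,gz=.057,gx=-.003):   # plate pose over the panel; gz,gx = grasp in the plate frame
    t=np.radians(tilt); py=np.cos(t)*Z+np.sin(t)*PX; px=-PY; pz=np.cross(px,py)
    c=PAN*[1,1,0]+[0,0,zc]; g=c+(gz-.045)*pz+gx*px
    return g-.019*pz, fr(s*py,-pz)
E
python3 - <<'E'
from h import *
for s in(1,-1):
    print("press",s,solve_ik(PAD+[0,0,.05],fr(s*np.cross(Z,V),-Z)), solve_ik(PAD+[0,0,.05],fr(s*V,-Z)))
    print("grasp",s,solve_ik(GR+[0,0,.05],fr(s*N,-Z)),solve_ik(GR+[0,0,.25],fr(s*N,-Z)))
    for t in(20,30,40):
        for zc in(.12,.14):
            p,R=final(s,t,zc); print("final",s,t,zc,solve_ik(p,R),np.round(p,3))
E
```

```text
press 1 [ -1.18402346  37.74301379 -45.48329044 105.82334722  34.13661624
  51.05857937  38.75550562] [ -2.98091187  36.7304449  -42.85724482 105.87869902  32.00208998
  50.13701205 -49.61875571]
grasp 1 [ 51.84436639  30.59247307 -34.81956602 111.86076411  24.30863628
  44.90427327  83.99366474] [ 56.79688995  15.26641268 -38.95782132 101.80475873  10.39562813
  66.5606455   95.46774112]
final 1 20 0.12 [  27.49595184   42.78789576  -41.87586369  143.99283876  157.74016323
   77.3901136  -152.89925109] [ 0.597 -0.02   0.118]
final 1 20 0.14 [  36.23254506   43.63182238  -52.1555841   144.17734156  155.6995879
   76.47407226 -145.68918889] [ 0.597 -0.02   0.138]
final 1 30 0.12 [  45.04974799   43.54383835  -62.28015492  141.38241277  144.9431082
   64.20208792 -134.73056222] [ 0.596 -0.02   0.116]
final 1 30 0.14 [  45.01378106   37.79557039  -62.1634955   141.35134445  142.72118335
   59.64863441 -136.62487853] [ 0.596 -0.02   0.136]
final 1 40 0.12 [  45.9618238    33.55755367  -61.98837082  137.07875564  130.09097871
   45.71825511 -128.08017981] [ 0.596 -0.02   0.116]
final 1 40
[... 632 characters left out ...]
35310585] [ 0.597 -0.02   0.118]
final -1 20 0.14 [ 36.23254506  43.63182238 -52.1555841  144.17734156 155.6995879
  76.47407226  34.31081111] [ 0.597 -0.02   0.138]
final -1 30 0.12 [ 45.04974799  43.54383835 -62.28015492 141.38241277 144.9431082
  64.20208792  45.26943778] [ 0.596 -0.02   0.116]
final -1 30 0.14 [ 45.01378106  37.79557039 -62.1634955  141.35134445 142.72118335
  59.64863441  43.37512147] [ 0.596 -0.02   0.136]
final -1 40 0.12 [ 45.9618238   33.55755367 -61.98837082 137.07875564 130.09097871
  45.71825511  51.91982019] [ 0.596 -0.02   0.116]
final -1 40 0.14 [ 46.38688579  28.67770078 -61.88629875 136.70958719 127.44407326
  41.28791613  52.07669111] [ 0.596 -0.02   0.136]
```

```bash
python3 - <<'E'
from h import *
R=fr(np.cross(Z,V),-Z)
move_linear([.143,-.608,.30],speed=.2)
move_gripper(0.0)
move_to(PAD+[0,0,.15],R)
move_linear(PAD+[0,0,.062],speed=.15)
f0=get_state()["force"][2]; print("f0",f0,get_state()["clock"])
z=.058
while z>.030:
    move_linear(PAD+[0,0,z],speed=.05); s=get_state(); f=s["force"][2]-f0
    print(round(z,4),np.round(s["tcp_pos"][2],4),round(f,2))
    if f>12: break
    z-=.002 if f<9 else .001
wait(.3); print(get_state()["force"],get_state()["clock"])
im=camera("scene"); cv2.imwrite("pics/press.png",im[:,:,::-1])
E
```

```text
f0 0.3043582418333111 6.3167
0.058 0.0583 0.08
0.056 0.056 -0.43
0.054 0.0541 1.41
0.052 0.052 2.91
0.05 0.0499 3.02
0.048 0.0479 3.62
0.046 0.046 3.19
0.044 0.0441 4.67
0.042 0.0421 5.15
0.04 0.0401 4.98
0.038 0.0381 5.03
0.036 0.0362 6.39
0.034 0.0353 28.76
[-10.02367074  -7.09396127  29.51017562] 9.8667
```

The force jump to 29 N at 18 mm of travel shows the treadle is at its stop. Next I'll release it and go to the grasp.

```bash
python3 - <<'E'
from h import *
move_linear(PAD+[0,0,.12],speed=.15); wait(.2)
move_linear(PAD+[0,0,.22],speed=.25)
R=fr(-N,-Z)
move_to(GR+[0,0,.22],R)
move_gripper(.06)
move_linear(GR+[0,0,.125],speed=.2)
s=get_state(); print(s["clock"],s["tcp_pos"],s["force"],s["opening"])
for n in("scene","top"): cv2.imwrite(f"pics/pre_{n}.png",camera(n)[:,:,::-1])
a=cv2.imread("pics/pre_scene.png")[150:330,70:270]; b=cv2.imread("pics/pre_top.png")[200:340,390:530]
g=np.hstack([cv2.resize(a,(400,360)),cv2.resize(b,(360,360))]); cv2.imwrite("pics/pre.png",(255*(g/255.)**.6).astype(np.uint8))
E
```

```text
15.025 [ 0.47237626 -0.24317653  0.12578042] [0.15208799 0.31440437 0.68008178] 0.06002433957184356
```

View pics/pre.png

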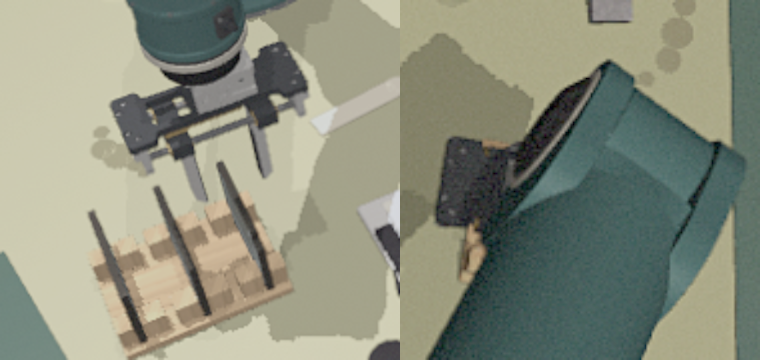

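The fingers, at crop (200,195) and (265,175), straddle the notched plate and are clear of its neighbour. I'll go down, grip and lift.

```bash
python3 - <<'E'
from h import *
for z in(.10,.08,.06,.05):
    move_linear(GR+[0,0,z],speed=.1); f=get_state()["force"]; print(z,np.round(f,2))
    if np.linalg.norm(f)>8: print("STOP"); raise SystemExit
move_gripper(.0); s=get_state(); print(s["clock"],s["opening"],s["gripper_force"],np.round(s["force"],2))
if s["opening"]>.006:
    move_linear(GR+[0,0,.08],speed=.08); move_linear(GR+[0,0,.24],speed=.15)
    s=get_state(); print(s["clock"],s["opening"],s["gripper_force"],np.round(s["force"],2),np.round(s["joints"],1))
    g=np.hstack([cv2.resize(camera("scene")[60:360,50:350,::-1],(450,450))]); cv2.imwrite("pics/lift.png",(255*(g/255.)**.6).astype(np.uint8))
    for t in(30,40,45):
        p,R=final(-1,t,.25); print(t,solve_ik(p,R)); p,R=final(-1,t,.12); print(t,solve_ik(p,R))
E
```

```text
0.1 [-0.26  0.6  -0.55]
0.08 [0.32 0.33 0.39]
0.06 [ 0.5   0.05 -0.14]
0.05 [-0.65  0.17  0.55]
17.325 0.007751142442922942 29.999432265758514 [-0.13 -0.47  0.38]
19.0667 0.0077810055347635465 29.999334812164307 [ 0.2   0.05 -2.5 ] [ -2.4  13.6  31.  104.5  -7.7  64.1 -68. ]
30 [ 49.79260312   8.85397461 -62.02831996 138.39691115 134.38891604
  31.62849957  37.34448825]
30 [ 45.04974799  43.54383835 -62.28015492 141.38241277 144.9431082
  64.20208792  45.26943778]
40 [-4.84377318e+01 -1.15196931e-02  4.06073465e+01  1.34831955e+02
  1.05365100e+02  1.33034888e+01  6.32344443e+01]
40 [ 45.9618238   33.55755367 -61.98837082 137.07875564 130.09097871
  45.71825511  51.91982019]
45 [ 54.11652828   4.69173794 -62.70517623 128.83268372  73.44139172
  15.96145203  97.58902689]
45 [ 46.54625526  30.59865173 -61.90208338 134.32275424 119.97215271
  38.58404464  60.04769009]
```

View pics/lift.png

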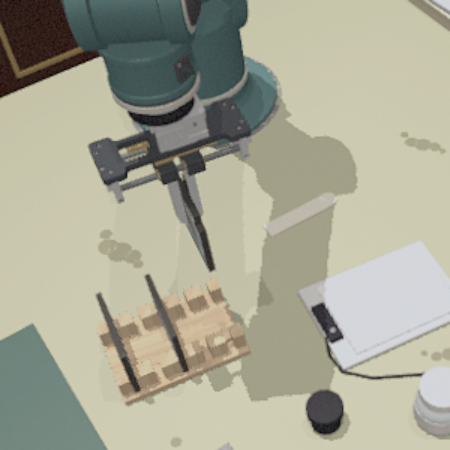

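The plate is lifted cleanly: it hangs vertical and its neighbours are still standing. Next I'll yaw it over the panel while high, then look for a smooth route to the tilt.

```bash
python3 - <<'E'
from h import *
move_linear(GR+[0,0,.34],speed=.2)
p,R=final(-1,90,.36); q=solve_ik(p,R); print("stage1",np.round(q,1),np.round(p,3))
move_to(p,R); s=get_state(); print(s["clock"],np.round(s["tcp_pos"],3),np.round(s["joints"],1),s["opening"])
for t in(70,50,40,30):
    for zc in(.12,.16,.2,.3,.36):
        p,R=final(-1,t,zc); q=solve_ik(p,R); print(t,zc,None if q is None else np.round(q,1))
E
```

```text
stage1 [ 43.3  25.  -62.1  84.4  22.1  83.7 152.1] [ 0.59  -0.019  0.353]
23.1417 [ 0.59  -0.019  0.353] [ 43.3  25.  -62.1  84.4  22.1  83.7 152. ] 0.007934935000089233
70 0.12 [ 36.   24.6 -47.1 117.1  44.8  33.1 130.1]
70 0.16 [ 41.   22.  -52.8 115.3  39.5  37.2 135.2]
70 0.2 [ 45.8  19.6 -58.  113.1  34.8  41.4 139.7]
70 0.3 [ 55.   13.2 -66.2 106.   23.3  51.2 150.4]
70 0.36 [ 58.4   9.6 -68.2 100.7  17.4  57.4 155.9]
50 0.12 [ 24.2  19.  -34.2 131.8 112.2  20.9  59.7]
50 0.16 [ 18.4  12.5 -27.1 130.7  95.   15.4  75.2]
50 0.2 [ 24.    8.1 -32.4 128.7  70.9  15.1  99.3]
50 0.3 [ 67.   -2.2 -70.8 121.6  18.5  21.  151.4]
50 0.36 [  5.2  -5.7 -11.  118.   17.4  29.8 152.7]
40 0.12 [ 46.   33.6 -62.  137.1 130.1  45.7  51.9]
40 0.16 [ 47.   23.9 -61.8 136.2 124.6  36.8  52.8]
40 0.2 [ 49.   15.  -61.8 134.8 117.7  27.8  56.3]
40 0.3 [ -7.8  -4.   -0.6 130.6  70.6  14.   98.5]
40 0.36 [ -7.8  -8.6  -0.6 125.9  44.   19.2 126.2]
30 0.12 [ 45.   43.5 -62.3 141.4 144.9  64.2  45.3]
30 0.16 [ 45.2  32.2 -62.1 141.2 140.7  54.9  41.8]
30 0.2 [ 46.5  21.4 -61.9 140.3 137.4  44.8  39.4]
30 0.3 [-51.6  -5.8  40.  138.2 122.4  23.6  48. ]
30 0.36 [-21.   -9.8   9.7 133.3  97.3  18.6  73.2]
```

Going through tilts 70° → 50° → 40° at about 0.2 m keeps J5+J7 nearly constant and passes through small J6. The tool axis should therefore stay well behaved.

```bash
python3 - <<'E'
from h import *
def go(t,zc,n):
    p,R=final(-1,t,zc); q0=np.array(get_state()["joints"]); q=np.array(solve_ik(p,R))
    for i in range(1,n+1):
        movej(list(q0+(q-q0)*i/n)); s=get_state(); print(t,np.round(s["tcp_pos"],3),"tz",np.round(s["eef_rot"][:,2],2),round(s["clock"],1))
        if s["tcp_pos"][2]<.12: print("LOW"); raise SystemExit
    print(np.round(q,1))
go(70,.25,2); go(50,.22,3); go(40,.20,3)
p,R=final(-1,40,.12); print(np.round(solve_ik(p,R),1))
g=cv2.resize(camera("scene")[60:380,100:420,::-1],(450,450)); cv2.imwrite("pics/tilt.png",(255*(g/255.)**.6).astype(np.uint8))
E
```

```text
70 [ 0.6   -0.021  0.296] tz [ 0.18 -0.05 -0.98] 23.6
70 [ 0.594 -0.02   0.245] tz [ 0.34 -0.05 -0.94] 24.0
[ 50.9  16.4 -62.8 109.8  28.9  46.3 145.2]
50 [ 0.606 -0.037  0.233] tz [ 0.46 -0.14 -0.88] 24.3
50 [ 0.608 -0.037  0.225] tz [ 0.56 -0.15 -0.81] 24.6
50 [ 0.596 -0.02   0.216] tz [ 0.63 -0.1  -0.77] 25.0
[ 38.2   7.4 -47.  127.3  62.7  17.3 108.3]
40 [ 0.594 -0.034  0.206] tz [ 0.66 -0.15 -0.73] 25.4
40 [ 0.595 -0.035  0.2  ] tz [ 0.71 -0.16 -0.69] 25.9
40 [ 0.596 -0.02   0.196] tz [ 0.76 -0.12 -0.64] 26.3
[ 27.    9.5 -37.3 135.3 123.5  22.   46.6]
[ 25.8  23.1 -37.8 137.6 137.9  35.9  35.1]
```

View pics/tilt.png

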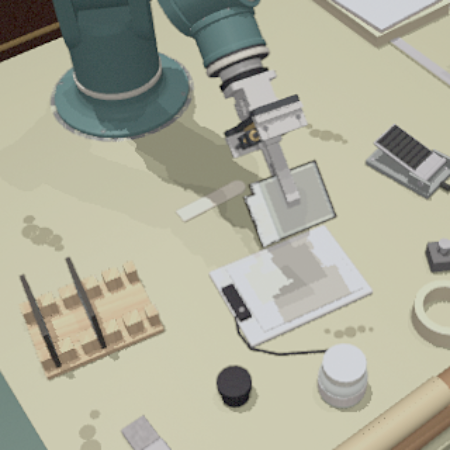

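The picture shows the label side up with the white frosted end, about (262,218), on the driver-box side and the fingers on the clear part. I'll lower it to the final height and hand in.

```bash
python3 - <<'E'
from h import *
p,R=final(-1,40,.12); move_linear(p,R,speed=.06); wait(.8); s=get_state()
print(s["clock"],np.round(s["tcp_pos"]-p,4),s["opening"],s["gripper_force"],np.round(s["force"],2),np.abs(s["dq"]).max())
g=cv2.resize(camera("scene")[60:380,100:420,::-1],(450,450)); cv2.imwrite("pics/end.png",(255*(g/255.)**.6).astype(np.uint8))
E
```

```text
28.6417 [-0. -0. -0.] 0.00787428758929318 29.999510049819946 [-0.36 -0.51 -3.18] 0.07666291648962627
```

View pics/end.png

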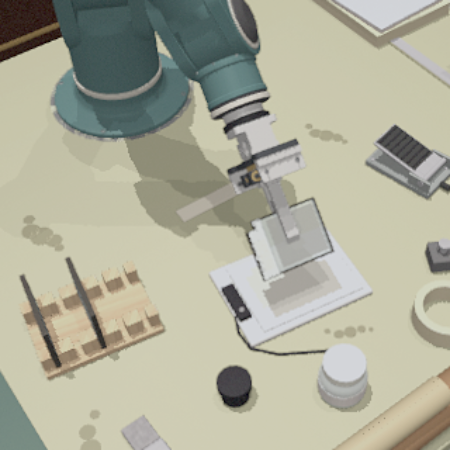

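The plate is held still over the panel, level along its length, with the frosted end at (265,250) next to the driver box and nothing touching it.

```bash
python3 -c "
from cell import *
print(job_done())"
```

```text
the job is handed in; nothing more can be done
None
```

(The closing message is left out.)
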